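# Set the neck blank under the bench drill

### The job

Slide the small guitar neck blank flat along the bench, without picking it up, until the cross marked on its wide headstock lies directly under the tip of the bench drill's bit, and let go of it there, lying flat. Leave the plain straight offcut bar where it lies.

Things in the scene. Friction and masses are not known exactly. Their poses are not given: they have to be found in the camera images.
- neck_grip (a point): Centre (half-way up) of the loose neck blank's straight shaft: 200 x 38 mm, with a wider paddle-like headstock (80 x 74 mm) at one end; light maple, 22 mm thick, flat on the bench, about 0.22 kg. It is 100 mm from the shaft's free end, 140 mm from the mark. x axis: along the shaft to the headstock, which at first points to +y within 20 degrees; z up.
- neck_mark (a point): The marked spot on top of the neck blank's headstock, in its middle and on the blank's centre line, 22 mm above the bench: a thin dark ring 30 mm across with a cross 46 mm long. This point is the cross's centre. Fixed to the blank, same axes as neck_grip.
- drill_tip (a point): Tip of the drill bit, 45 mm above the bench; fixed, drill off. The bit (8 mm thick, 40 mm long) hangs straight down below a chuck (32 mm across) and spindle (40 mm across) under the end of an arm, 60 mm wide there and 208 to 280 mm above the bench. The arm runs 240 mm in this point's +y (world +y within 20 degrees) to a column on a 150 mm square foot; the -y side is open.
- offcut_center (a point): Centre (half-way up) of a bystander to leave alone: a loose straight bar of the same maple, 150 x 38 x 22 mm (x along it), flat on the bench, no headstock, no mark. Other bystanders, not listed: a steel block plane (140 mm long, 48 mm high) and an amber jar (68 mm across, 75 mm high). All three lie 150 mm or more from neck_grip.

How it is judged:
By the outcome, as a careful person would: the job done as asked, in the order asked, and still so for the second after the job is handed in, with the robot touching nothing.
It also fails if it takes over 34 s, if anything falls off the work surface, if the arm or the gripper's body presses on something with over 40 N, if the wrist force passes 120 N, or if a joint passes its speed limit or range.

### The arm

A 6-joint arm with a two-finger parallel gripper is mounted at the origin on the work surface. World frame = base frame: x ahead of the robot, y to its left, z up, the work surface at z = 0. Lengths are in mm, angles in rad, forces in N, time in s.
With the tool pointing down it reaches from about 400 to 925 mm from the base axis. Payload 12.5 kg.
Tool frame: the origin (TCP) lies on the centre line of the jaws, within the pads' length; the fingertips stand 25 mm ahead of it and the grasp point (between the pads) lies 6 mm ahead of it (env.tip_extent is the distance from the TCP to the fingertips, in mm); x points along the fingers, z is the direction in which the jaws open and shut, and the axes are right-handed (so a half turn about x gives the same grasp; the last joint's range is limited). The gripper opens to 95 mm and grips with 3 to 60 N. Pads are 20 mm wide; open, the fingers measure 119 mm over their backs; the gripper's body (75 mm by 180 mm) begins 59 mm behind the grasp point.
Start: joints at [1.165, 0.491, 1.559, -0, 1.092, -0.106], TCP at [184.563, 597.144, 239.661] pointing down, gripper open.
Joint ranges: [-3.1, 3.1], [-0.84, 2.19], [0.05, 2.79], [-1.13, 4.28], [0.06, 2.93], [-2.69, 2.69]. Speed limits (rad/s): [2.22, 2.22, 2.79, 3.14, 3.14, 3.14].

### API

Orientations are given as [roll, pitch, yaw] about the fixed x, y, z axes, in that order (R = Rz(yaw) Ry(pitch) Rx(roll)).
In Python, from cell import env gives the robot as it stands.
- The arm moves only by the tool step_arm, never from a script. Its argument "rows" is a list of rows, each a list of 6 numbers: the shift along the tool's x, y, z in mm, then the turn, a rotation vector about the tool's x, y, z in rad. In form: [[x, y, z, wx, wy, wz], ...]. A call has 1 to 8 rows; each row shifts and turns the pose as measured when the row begins, along the tool's axes as they then stand; what a row does not reach is not made up. A row lasts 1/8 s, in which the tool goes at most 62.5 mm and 10.7 degrees, less where a joint would pass 70% of its speed; a pose out of reach is approached as far as the arm can. A call is refused whole if a number of a shift passes 62.5 or a number of a turn 0.188, either way. A call with a gripper value outside its range is refused whole. "grip" is the finger opening in mm, from 0 to 95.1, set as the call begins (left out, the last holds). The fingers move at their own pace and stop on an object; the grip force is fixed at half the most. Time passes only in rows, so rows that do not move let the fingers close. It gives the time, the measured TCP pose, the force and the opening at its end, in the units of the state.
- env.state(): the state, without advancing time (a new reading comes with each control period).
- env.read_camera(name): name is "side" or "top" or "wrist"; returns the picture (480x640x3 uint8, red, green, blue); there is no depth.
- env.get_calibration(name): a dict with "fx", "fy", "cx", "cy" (pixels), "D" ([k1, k2, p1, p2, k3] as OpenCV has them; the pictures are not rectified), "pose" (4x4, takes a point from camera to world coordinates); the wrist camera has in their place "hand_eye" (4x4, takes a point from camera to tool coordinates, whose origin is the TCP and whose axes are the tool frame's). Camera axes: x right, y down, z forward; pixel columns grow to the right and rows downward; lengths in mm; the calibration is good to about 2 mm. A picture is of the moment at which its call begins: read the wrist's pose just before it. get_calibration takes no time and is no camera call.
- env.job_done(): hands the job in, once; it reports no verdict.
The state is a dict: "t": time; "joints": joint angles; "qvel": joint speeds; "tau": joint torques, N m; "eef_pos": TCP position; "tcp_rot": TCP orientation; "ft_force": force on the tool from outside, world axes, zero at the start; "moment": the same for the moment, N m; "opening": opening from 0.0 (shut) to 1.0 (fully open).
Only numpy, scipy, OpenCV 4.12 (cv2) and the standard library are available. Lean on these libraries where they do the work, as an engineer would, in place of code of your own. Each camera call takes 0.05 s, during which the arm holds its last target.

## Working session

There is one attempt and no reset: what is moved stays moved. The work goes in short steps, Python scripts to look and compute and a tool call to move; the robot and the scene stay as the last step left them, time stands still between calls to the robot, and variables do not carry over. Pictures are saved under pics/ and viewed, and the job is handed in when it is done.

Besides the shell and the picture viewer there is one more tool, called in YAML: its name, and indented under it one key for each argument. step_arm: Moves the arm, as the interface text tells. Its arguments: {"type":"object","properties":{"rows":{"type":"array","items":{"type":"array","items":{"type":"number"}}},"grip":{"type":"number"}},"required":["rows"]}

```bash
ls; mkdir -p pics; python3 - <<'E'
from cell import env
import cv2
print(env.state())
for n in("side","top","wrist"):
    cv2.imwrite(f"pics/{n}0.png",env.read_camera(n)[:,:,::-1]); print(n,env.get_calibration(n))
E
```

```text
pics
{'t': 0.0, 'joints': array([ 1.16539731e+00,  4.91584573e-01,  1.55948311e+00, -1.69018681e-05,
        1.09167333e+00, -1.05587508e-01]), 'qvel': array([ 0.00031952,  0.00115965,  0.00046066,  0.00035782, -0.00072975,
       -0.00084122]), 'tau': array([-2.58788576e-03, -6.12648296e+01, -2.58173347e+01,  6.90807123e-02,
        4.82753059e-02, -7.06237824e-05]), 'eef_pos': array([184.4727426 , 596.92012609, 239.03459727]), 'tcp_rot': array([ 3.04905767,  1.56964788, -1.96313502]), 'ft_force': array([-0.02568563, -0.24861847, -0.29270902]), 'moment': array([-0.01046832, -0.02262435,  0.02895204]), 'opening': 0.9982178642354247}
side {'fx': 573.8182119998678, 'fy': 573.8182119998678, 'cx': 318.89253025441565, 'cy': 235.71188226428097, 'D': array([-0.02132699,  0.        ,  0.        ,  0.        ,  0.        ]), 'pose': array([[ 9.87557077e-01, -1.23742803e-01,  9.70501866e-02,
         5.03213772e+02],
       [-1.56467985e-01, -7.11256150e-01,  6.85297350e-01,
        -8.59864508e+02],
       [-1.57730732e-02, -6.91955495e-01, -7.21767832e-01,
         8.22229558e+02],
       [ 
[... 451 characters left out ...]
3.30533913e-02, -8.66691742e-02, -9.95688670e-01,
         9.71673673e+02],
       [ 0.00000000e+00,  0.00000000e+00,  0.00000000e+00,
         1.00000000e+00]])}
wrist {'fx': 360.28574071681106, 'fy': 360.28574071681106, 'cx': 317.2343328452482, 'cy': 240.04834694890627, 'D': array([0.00215412, 0.        , 0.        , 0.        , 0.        ]), 'hand_eye': array([[-7.84256890e-04, -2.46347678e-01,  9.69181204e-01,
        -1.44658690e+02],
       [ 8.70188640e-04, -9.69181304e-01, -2.46346999e-01,
         7.03352040e+01],
       [ 9.99999314e-01,  6.50171143e-04,  9.74456065e-04,
        -2.18239618e-01],
       [ 0.00000000e+00,  0.00000000e+00,  0.00000000e+00,
         1.00000000e+00]])}
```

View pics/side0.png

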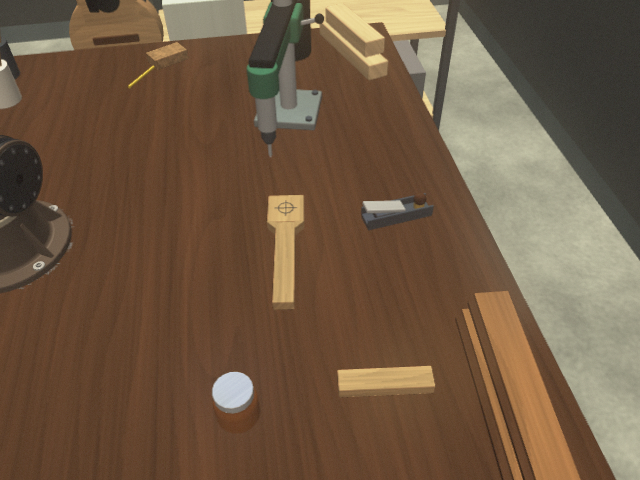

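View pics/top0.png

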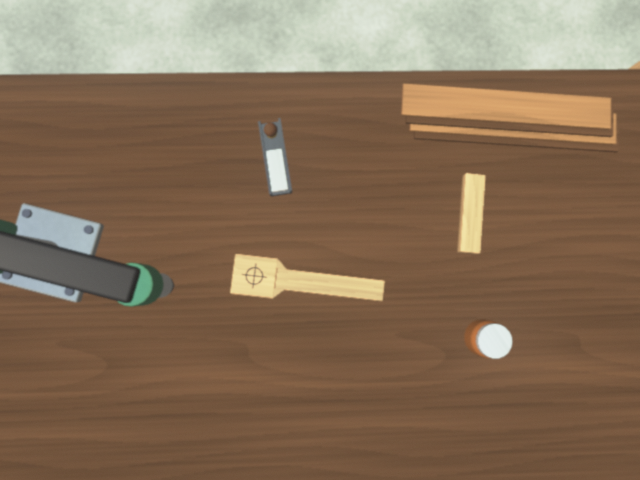

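View pics/wrist0.png

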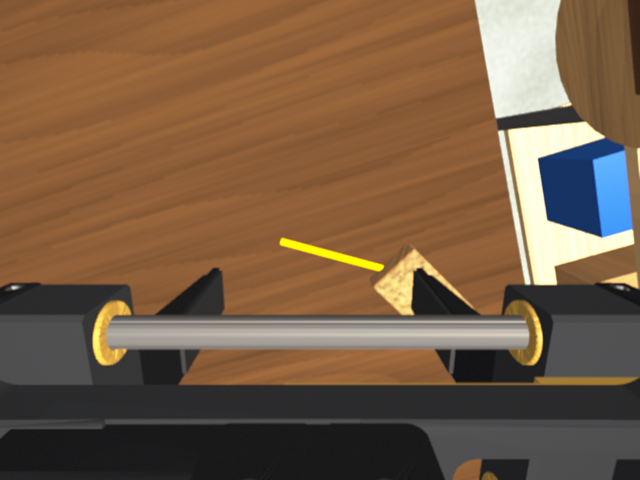

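The side view shows the mark at about (286,208) and the bit tip at about (270,157). In the top view the mark is at about (254,275). Next I'll zoom in on the details.

```bash
cat > h.py <<'E'
import numpy as np, cv2
from cell import env
from scipy.spatial.transform import Rotation as R
def ray(n,uv,T=None):
    c=env.get_calibration(n)
    K=np.array([[c['fx'],0,c['cx']],[0,c['fy'],c['cy']],[0,0,1]])
    p=cv2.undistortPoints(np.array([[uv]],float),K,c['D'])[0,0]
    M=c['pose'] if T is None else T@c['hand_eye']
    return M[:3,3],M[:3,:3]@np.array([p[0],p[1],1])
def onz(n,uv,z,T=None):
    o,d=ray(n,uv,T); return o+d*(z-o[2])/d[2]
def proj(n,P,T=None):
    c=env.get_calibration(n)
    K=np.array([[c['fx'],0,c['cx']],[0,c['fy'],c['cy']],[0,0,1]])
    M=np.linalg.inv(c['pose'] if T is None else T@c['hand_eye'])
    return cv2.projectPoints(np.array([P],float),cv2.Rodrigues(M[:3,:3])[0],M[:3,3],K,c['D'])[0][0,0]
def tcpT(s=None):
    s=s or env.state(); T=np.eye(4); T[:3,:3]=R.from_euler('xyz',s['tcp_rot']).as_matrix(); T[:3,3]=s['eef_pos']; return T
def crop(f,x,y,w,h,k,out):
    i=cv2.imread(f)[y:y+h,x:x+w]; cv2.imwrite(out,cv2.resize(i,None,fx=k,fy=k,interpolation=cv2.INTER_CUBIC))
E
python3 - <<'E'
from h import *
crop('pics/side0.png',230,90,80,60*2,5,'pics/c1.png')
crop('pics/top0.png',100,240,200,70,4,'pics/c2.png')
a=cv2.imread('pics/c1.png');b=cv2.imread('pics/c2.png')
o=np.zeros((600,800,3),np.uint8);
cv2.imwrite('pics/c1.png',a)
for n in('side','top'):
    i=cv2.imread(f'pics/{n}0.png');h=cv2.cvtColor(i,cv2.COLOR_BGR2HSV)
    m=cv2.inRange(h,(12,60,150),(30,190,255))
    m=cv2.morphologyEx(m,cv2.MORPH_CLOSE,np.ones((5,5)))
    for c in cv2.findContours(m,0,2)[0]:
        if cv2.contourArea(c)>600: print(n,cv2.contourArea(c),cv2.boundingRect(c),cv2.minAreaRect(c))
print(proj('side',[0,0,0]))
E
```

```text
side 1938.0 (337, 366, 98, 25) ((385.5539855957031, 377.8128662109375), (21.598207473754883, 96.46651458740234), 87.64669799804688)
side 1023.0 (462, 309, 61, 171) ((491.3499450683594, 394.204345703125), (180.1685028076172, 7.631948947906494), 72.55281066894531)
side 7125.5 (475, 291, 105, 189) ((524.2700805664062, 386.99273681640625), (210.34283447265625, 40.838294982910156), 70.01689147949219)
side 2519.0 (267, 195, 37, 108) ((285.0, 248.5), (107.0, 36.0), 90.0)
side 5484.5 (310, 0, 136, 78) ((377.5, 38.5), (77.0, 135.0), 90.0)
side 631.5 (243, 0, 28, 34) ((256.5, 16.5), (33.0, 27.0), 90.0)
top 4093.0 (230, 254, 155, 47) ((307.49957275390625, 281.6285095214844), (153.06080627441406, 41.501277923583984), 6.519801616668701)
top 1773.5 (457, 172, 29, 82) ((471.38580322265625, 212.59898376464844), (23.654020309448242, 80.36666870117188), 4.085616588592529)
top 7580.0 (401, 83, 216, 61) ((509.1153259277344, 113.24480438232422), (217.07949829101562, 46.88433837890625), 3.7585556507110596)
[  7.86796779 245.58352844]
```

View pics/c1.png

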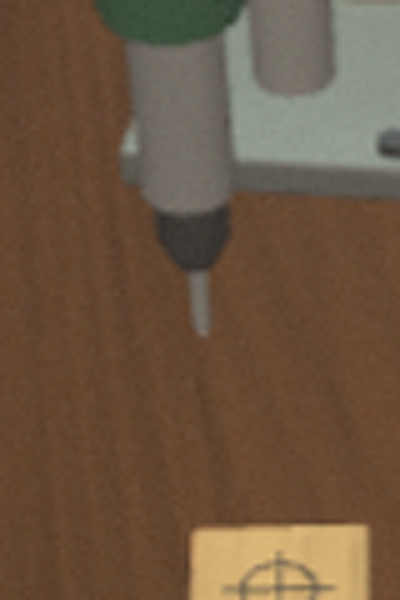

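View pics/c2.png

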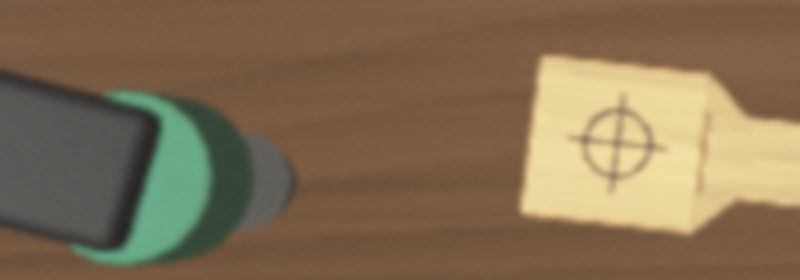

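```bash
python3 - <<'E'
from h import *
print('tip',onz('side',(270.1,156.2),45))
print('mark side',onz('side',(285.6,207.2),22),'top',onz('top',(253.9,275.6),22))
print('shaft end top', onz('top',(384.2,290.5),22))
# shaft centreline from mask in top
i=cv2.imread('pics/top0.png');h=cv2.cvtColor(i,cv2.COLOR_BGR2HSV)
m=cv2.inRange(h,(12,60,150),(30,190,255))
pts=[]
for u in range(295,380,5):
    v=np.where(m[240:320,u])[0]+240; pts.append(onz('top',(u,(v.min()+v.max())/2),22)[:2])
pts=np.array(pts);p=np.polyfit(pts[:,1],pts[:,0],1);print(p,np.arctan(p[0]),'line x at mark y',np.polyval(p,onz('top',(253.9,275.6),22)[1]))
c=[c for c in cv2.findContours(m,0,2)[0] if cv2.contourArea(c)>1500]
for k in [(480,175),(460,250)]: print('offcut',onz('top',k,22))
for uv in [(20,205),(102,224),(80,300)]: print('foot',onz('top',uv,10))
for uv in [(494,341)]: print('jar',onz('top',uv,75))
for uv in [(276,119),(290,190)]: print('plane',onz('top',uv,30))
T=tcpT(); print(T)
print('tip in top',proj('top',onz('side',(270.1,156.2),45)))
E
```

```text
tip [540.7824267  132.34352929  45.        ]
mark side [556.71460145  -9.21098534  22.        ] top [557.3838952   -9.25405292  22.        ]
shaft end top [ 524.62579101 -248.21855797   22.        ]
[1.36708274e-01 5.58415809e+02] 0.13586604486970782 line x at mark y 557.1507031803245
offcut [ 738.08918344 -437.45515978   22.        ]
offcut [ 596.58971213 -392.71850583   22.        ]
foot [697.85534446 421.72418969  10.        ]
foot [659.57468485 271.50707786  10.        ]
foot [520.21342041 309.22931932  10.        ]
jar [ 432.91273929 -429.30459416   75.        ]
plane [848.64935119 -54.47179295  30.        ]
plane [713.71515238 -78.30096766  30.        ]
[[-3.12665141e-04 -9.55391601e-01  2.95341820e-01  1.84507979e+02]
 [-7.15666558e-04  2.95341973e-01  9.55391337e-01  5.96982527e+02]
 [-9.99999695e-01  8.73513033e-05 -7.76084958e-04  2.39232046e+02]
 [ 0.00000000e+00  0.00000000e+00  0.00000000e+00  1.00000000e+00]]
tip in top [172.60628221 286.34936461]
```

step_arm:
  rows:
    - [-20,0,-57,0,0,0]
    - [-20,0,-57,0,0,0]
    - [-20,0,-57,0,0,0]
    - [0,-60,-5,0.14,0,0]
    - [0,-60,-5,0.14,0,0]
    - [0,-60,-5,0.14,0,0]

```text
t: 0.9
eef_pos: [288.5, 338.1, 299.7]
tcp_rot: [-2.431, 1.569, -1.584]
ft_force: [0.8, 0.7, -0.7]
opening: 1.001
```

step_arm:
  rows:
    - [0,-60,-4,0.14,0,0]
    - [0,-60,-4,0.14,0,0]
    - [0,-60,-4,0.14,0,0]
    - [0,-60,-4,0.14,0,0]

```text
t: 1.4
eef_pos: [419.9, 130.8, 299.9]
tcp_rot: [-1.539, 1.569, -1.271]
ft_force: [1.2, -0.1, 0.8]
opening: 1.003
```

```bash
python3 -c "
from h import *
print(tcpT().round(3),env.state()['t'])"
```

```text
[[ 1.00000e-03 -2.65000e-01  9.64000e-01  4.19881e+02]
 [-2.00000e-03  9.64000e-01  2.65000e-01  1.30811e+02]
 [-1.00000e+00 -2.00000e-03  0.00000e+00  2.99928e+02]
 [ 0.00000e+00  0.00000e+00  0.00000e+00  1.00000e+00]] 1.4
```

step_arm:
  rows:
    - [0,-61,0,0.135,0,0]
    - [0,-61,0,0.135,0,0]
    - [0,-61,0,0.135,0,0]
    - [0,-61,10,0,0,0]
    - [30,-50,15,0,0,0]

```text
t: 2.02
eef_pos: [451.7, -170.8, 271.4]
tcp_rot: [-0.494, 1.565, -0.648]
ft_force: [1.8, -0.1, -0.7]
opening: 0.996
```

```bash
cat > goal.py <<'E'
from h import *
import sys
# goal x,y,z(tcp), heading angle of tool y from +y toward +x
def goal(x,y,z,a):
    s=env.state();T=tcpT(s);print('t',s['t'],'pos',s['eef_pos'].round(1),'f',s['ft_force'].round(1),'open',s['opening'])
    G=np.array([[0,np.sin(a),np.cos(a)],[0,np.cos(a),-np.sin(a)],[-1,0,0]])
    print('shift tool',(T[:3,:3].T@(np.array([x,y,z])-T[:3,3])).round(1),'rot',R.from_matrix(T[:3,:3].T@G).as_rotvec().round(4))
if __name__=='__main__': goal(*map(float,sys.argv[1:]))
E
python3 goal.py 532.7 -187.6 29 .136
```

```text
t 2.025 pos [ 451.7 -170.8  271.4] f [ 1.8 -0.1 -0.7] open 0.9955467190300757
shift tool [242.9  -3.5  81.3] rot [-0.0179  0.0052  0.0029]
```

step_arm:
  rows:
    - [45,-1,40,-0.018,0.005,0.003]
    - [45,-1,41,0,0,0]
    - [50,0,0,0,0,0]
    - [0,0,0,0,0,0]

```text
t: 2.52
eef_pos: [533.3, -190.3, 126.0]
tcp_rot: [2.932, 1.57, 2.789]
ft_force: [-0.5, -1.2, 0.9]
opening: 0.996
```

```bash
python3 - <<'E'
from h import *
from goal import goal
goal(532.7,-187.6,29,.136)
T=tcpT(); i=env.read_camera('wrist')[:,:,::-1].copy()
for a in [(532.7,-187.6,22),(524.6,-248.2,22),(546,-90,22)]: 
    u=proj('wrist',a,T); print(a,u); cv2.circle(i,tuple(int(q) for q in u),3,(0,0,255),-1)
cv2.imwrite('pics/w1.png',i)
E
```

```text
t 2.525 pos [ 533.3 -190.3  126. ] f [-0.5 -1.2  0.9] open 0.9960347240461271
shift tool [97.   2.6 -0.9] rot [-0.0069 -0.001  -0.0002]
(532.7, -187.6, 22) [317.88521941 244.63042916]
(524.6, -248.2, 22) [318.58903954 322.83128401]
(546, -90, 22) [316.95105905  97.47829806]
```

View pics/w1.png

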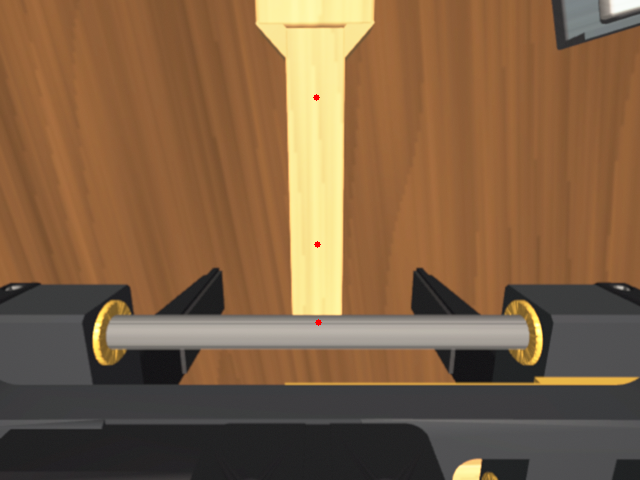

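The wrist view shows the shaft centred between the fingers (u≈317) and aligned with the tool. I'll descend and close.

step_arm:
  rows:
    - [45,1,-1,-0.007,0,0]
    - [40,1,0,0,0,0]
    - [10,0,0,0,0,0]
    - [0,0,0,0,0,0]

```text
t: 3.08
eef_pos: [538.6, -190.9, 41.4]
tcp_rot: [-0.328, 1.553, -0.463]
ft_force: [0.9, 0.1, -0.0]
opening: 1.001
```

```bash
python3 goal.py 532.7 -187.6 29 .136
```

```text
t 3.075 pos [ 538.6 -190.9   41.4] f [ 0.9  0.1 -0. ] open 1.0010206586742074
shift tool [12.3  2.5 -6.5] rot [0.0008 0.0166 0.0056]
```

step_arm:
  rows:
    - [6,2,-6,0,0.016,0.005]
    - [3,0,0,0,0,0]
    - [0,0,0,0,0,0]

```text
t: 3.45
eef_pos: [534.0, -188.7, 35.7]
tcp_rot: [-0.406, 1.566, -0.541]
ft_force: [0.1, -0.3, -0.0]
opening: 0.999
```

```bash
python3 goal.py 532.7 -187.6 29 .136
```

```text
t 3.45 pos [ 534.  -188.7   35.7] f [ 0.1 -0.3 -0. ] open 0.9986064378602177
shift tool [ 6.7  0.9 -1.5] rot [0.0007 0.0046 0.002 ]
```

step_arm:
  rows:
    - [5,1,-1.5,0,0.004,0.002]
    - [3,0,0,0,0,0]

```text
t: 3.7
eef_pos: [532.8, -187.5, 27.8]
tcp_rot: [-0.115, 1.57, -0.25]
ft_force: [-0.3, -0.4, 0.3]
opening: 0.999
```

```bash
python3 goal.py 532.7 -187.6 29 .136
```

```text
t 3.7 pos [ 532.8 -187.5   27.8] f [-0.3 -0.4  0.3] open 0.998924803675929
shift tool [-1.2 -0.1 -0.1] rot [0.0007 0.0012 0.0001]
```

step_arm:
  rows:
    - [-1,0,0,0,0.001,0]
    - [0,0,0,0,0,0]
    - [0,0,0,0,0,0]
    - [0,0,0,0,0,0]
    - [0,0,0,0,0,0]
  grip: 20

```text
t: 4.32
eef_pos: [532.8, -187.5, 28.5]
tcp_rot: [3.109, 1.57, 2.974]
ft_force: [0.6, 0.6, -0.9]
opening: 0.532
```

```bash
python3 goal.py 532.7 -187.6 29 .136
```

```text
t 4.325 pos [ 532.8 -187.5   28.5] f [ 0.6  0.6 -0.9] open 0.5324363823076207
shift tool [-0.5 -0.1 -0.1] rot [ 0.0008 -0.0004 -0.    ]
```

step_arm:
  rows:
    - [0,0,0,0,0,0]
    - [0,0,0,0,0,0]
    - [0,0,0,0,0,0]
    - [0,0,0,0,0,0]
  grip: 20

```text
t: 4.82
eef_pos: [532.8, -187.5, 28.6]
tcp_rot: [3.072, 1.571, 2.936]
ft_force: [-0.7, 0.6, -0.8]
opening: 0.397
```

```bash
python3 goal.py 516.4 -45.9 28.5 .136
```

```text
t 4.825 pos [ 532.8 -187.5   28.6] f [-0.7  0.6 -0.8] open 0.39745429415215944
shift tool [ 1.000e-01  1.381e+02 -3.540e+01] rot [ 0.0006 -0.0003 -0.    ]
```

step_arm:
  rows:
    - [0,5,-1.3,0,0,0]
    - [0,10,-2.6,0,0,0]
    - [0,12,-3,0,0,0]
    - [0,12,-3,0,0,0]

```text
t: 5.32
eef_pos: [527.9, -145.4, 28.5]
tcp_rot: [-1.822, 1.571, -1.958]
ft_force: [-1.0, -0.7, -0.4]
opening: 0.397
```

```bash
python3 goal.py 516.4 -45.9 28.5 .136
```

```text
t 5.325 pos [ 527.9 -145.4   28.5] f [-1.  -0.7 -0.4] open 0.3971221047715943
shift tool [  0.   97.  -24.9] rot [-0.0001 -0.      0.0002]
```

step_arm:
  rows:
    - [0,15,-4,0,0,0]
    - [0,15,-4,0,0,0]
    - [0,15,-4,0,0,0]
    - [0,15,-4,0,0,0]
    - [0,10,-3,0,0,0]

```text
t: 5.95
eef_pos: [517.6, -67.3, 28.5]
tcp_rot: [3.135, 1.57, 3.0]
ft_force: [-0.5, -1.7, -1.3]
opening: 0.395
```

```bash
python3 - <<'E'
from goal import *
goal(516.4,-45.9,28.5,.136)
for n in('side','top'): cv2.imwrite(f'pics/{n}1.png',env.read_camera(n)[:,:,::-1])
crop('pics/side1.png',230,100,80,80,7,'pics/d1.png')
E
```

```text
t 5.95 pos [517.6 -67.3  28.5] f [-0.5 -1.7 -1.3] open 0.3945672055315684
shift tool [ 0.  21.  -4.1] rot [ 0.0012 -0.0004 -0.    ]
```

View pics/d1.png

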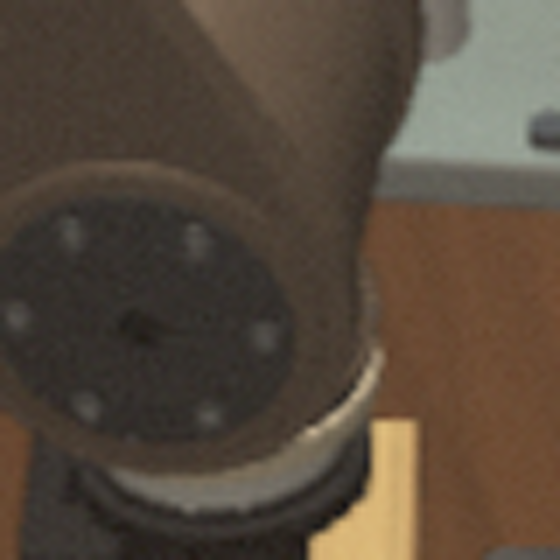

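View pics/side1.png

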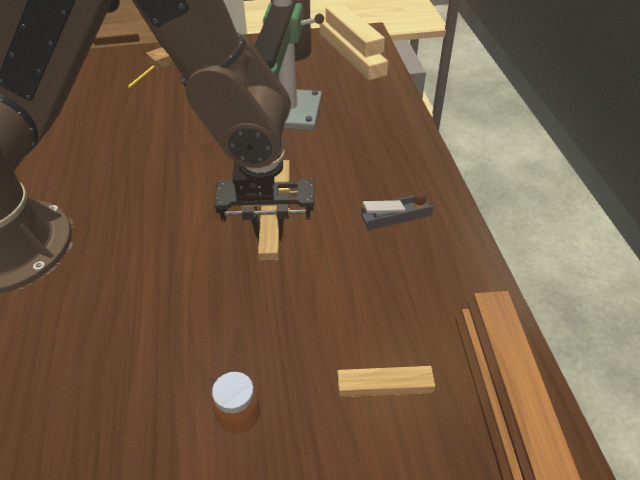

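View pics/top1.png

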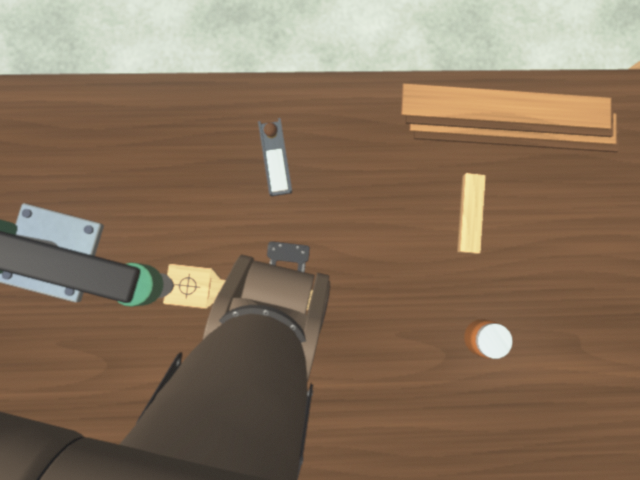

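```bash
python3 - <<'E'
from h import *
crop('pics/top1.png',150,250,80,60,8,'pics/d2.png')
print(onz('top',(188,286),22))
E
```

```text
[541.10629073 110.55741641  22.        ]
```

View pics/d2.png

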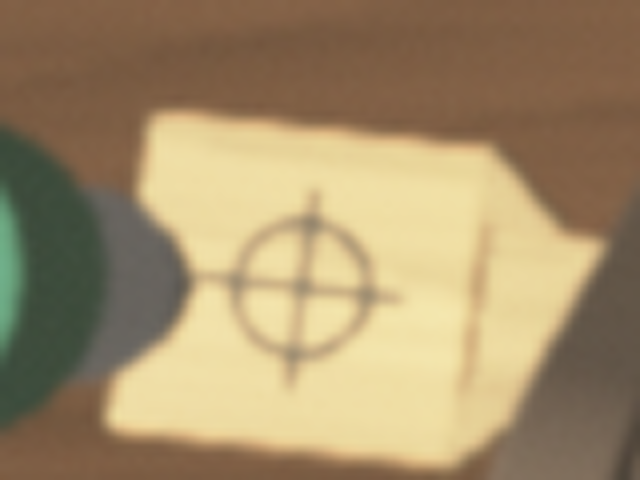

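```bash
python3 - <<'E'
from goal import *
m=onz('top',(187.3,285.4),22);print(m, np.array([540.8,132.3,22])-m)
for z in(45,85,100,125,208):print(z,proj('top',(540.8,132.3,z)))
goal(517.6+540.8-m[0],-67.3+132.3-m[1],28.5,.136)
E
```

```text
[542.22589508 111.82251616  22.        ] [-1.42589508 20.47748384  0.        ]
45 [172.63103871 286.33888424]
85 [166.42645151 286.14631084]
100 [163.95169072 286.06949926]
125 [159.63054537 285.9353772 ]
208 [143.23605234 285.42648785]
t 6.05 pos [517.5 -67.2  28.5] f [ 0.5  0.9 -1.3] open 0.39947137997654847
shift tool [ 0.  20.  -4.1] rot [ 0.0019 -0.0008 -0.0001]
```

step_arm:
  rows:
    - [0,10,-1.7,0.002,-0.001,0]
    - [0,8,-1.4,0,0,0]
    - [0,1,0,0,0,0]

```text
t: 6.42
eef_pos: [517.1, -47.3, 28.5]
tcp_rot: [-0.104, 1.57, -0.24]
ft_force: [-0.4, -1.2, -1.5]
opening: 0.395
```

```bash
python3 goal.py 516.9 -46.4 28.5 .136
```

```text
t 6.425 pos [517.1 -47.3  28.5] f [-0.4 -1.2 -1.5] open 0.3952711698411223
shift tool [ 0.   0.9 -0.3] rot [-0.0008  0.0004  0.    ]
```

step_arm:
  rows:
    - [0,0.9,-0.3,0,0,0]
    - [0,0,0,0,0,0]
    - [0,0,0,0,0,0]

```text
t: 6.8
eef_pos: [517.0, -46.5, 28.5]
tcp_rot: [0.417, 1.57, 0.279]
ft_force: [0.4, 0.7, -0.6]
opening: 0.397
```

step_arm:
  rows:
    - [0,0,0,0,0,0]
    - [0,0,0,0,0,0]
    - [0,0,0,0,0,0]
    - [0,0,0,0,0,0]
    - [0,0,0,0,0,0]
    - [0,0,0,0,0,0]
  grip: 80

```text
t: 7.55
eef_pos: [517.1, -46.9, 28.6]
tcp_rot: [0.019, 1.57, -0.119]
ft_force: [-0.3, -0.5, 0.2]
opening: 0.838
```

step_arm:
  rows:
    - [-10,0,0,0,0,0]
    - [-40,0,0,0,0,0]
    - [-10,-60,0,0,0,0]
    - [0,-60,0,0,0,0]
    - [0,-60,0,0,0,0]
    - [0,-60,0,0,0,0]

```text
t: 8.3
eef_pos: [485.3, -287.9, 94.7]
tcp_rot: [-0.452, 1.567, -0.581]
ft_force: [0.4, 0.2, 0.5]
opening: 0.844
```

```bash
python3 - <<'E'
from goal import *
goal(516.9,-46.4,28.5,.136)
for n in('side','top'): cv2.imwrite(f'pics/{n}2.png',env.read_camera(n)[:,:,::-1])
crop('pics/side2.png',230,110,80,80,7,'pics/e1.png')
crop('pics/top2.png',130,250,80,60,8,'pics/e2.png')
E
```

```text
t 8.3 pos [ 485.3 -287.9   94.7] f [0.4 0.2 0.5] open 0.8439803199775656
shift tool [ 6.570e+01  2.437e+02 -1.000e-01] rot [0.0065 0.0039 0.0019]
```

View pics/e1.png

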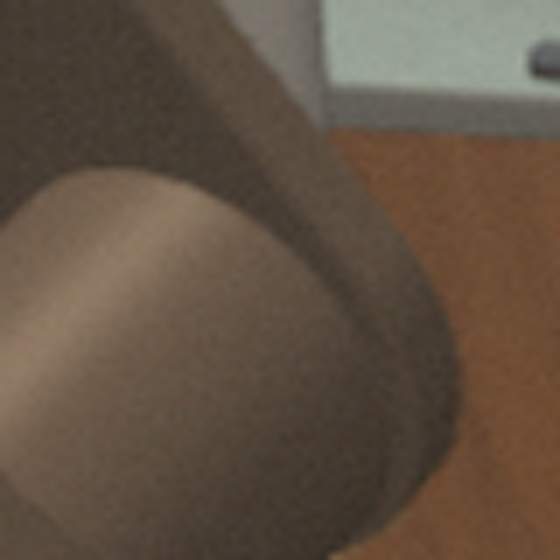

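View pics/side2.png

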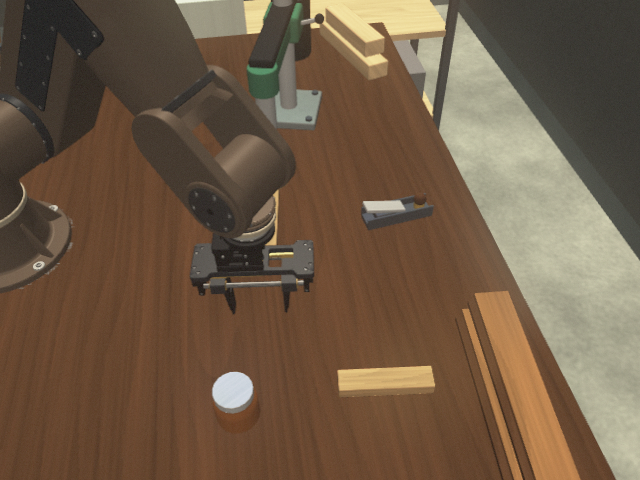

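View pics/e2.png

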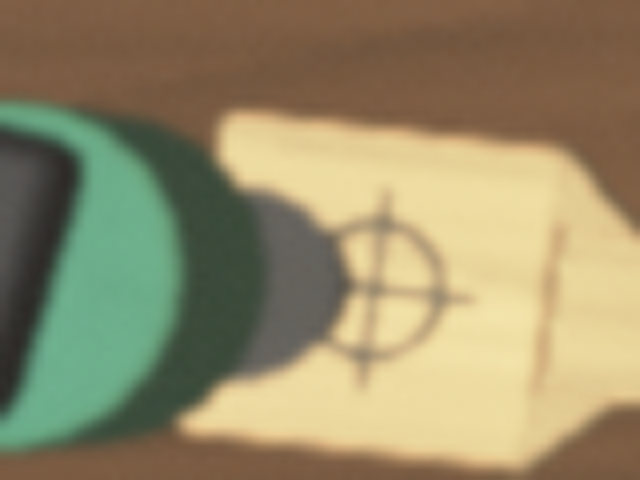

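step_arm:
  rows:
    - [-40,-45,0,0.1,0,0]
    - [-40,-45,0,0.14,0,0]
    - [0,-60,-5,0.14,0,0]
    - [0,-60,-5,0.14,0,0]
    - [0,-60,-5,0.14,0,0]

```text
t: 9.02
eef_pos: [365.2, -527.1, 179.2]
tcp_rot: [0.06, 1.564, -0.749]
ft_force: [1.1, 0.1, -0.4]
opening: 0.842
```

```bash
python3 - <<'E'
from goal import *
goal(516.9,-46.4,28.5,.136)
for n in('side','top'): cv2.imwrite(f'pics/{n}3.png',env.read_camera(n)[:,:,::-1])
crop('pics/side3.png',230,110,80,80,7,'pics/f1.png')
E
```

```text
t 9.025 pos [ 365.2 -527.1  179.2] f [ 1.1  0.1 -0.4] open 0.8420781663984631
shift tool [ 149.2  441.5 -244.1] rot [-0.6729  0.0067  0.0019]
```

View pics/f1.png

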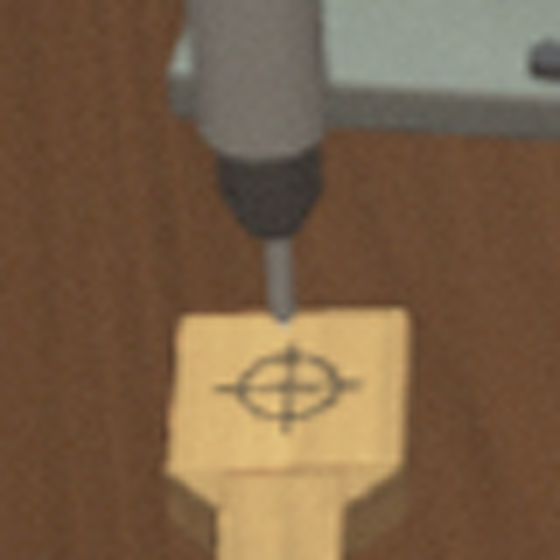

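View pics/side3.png

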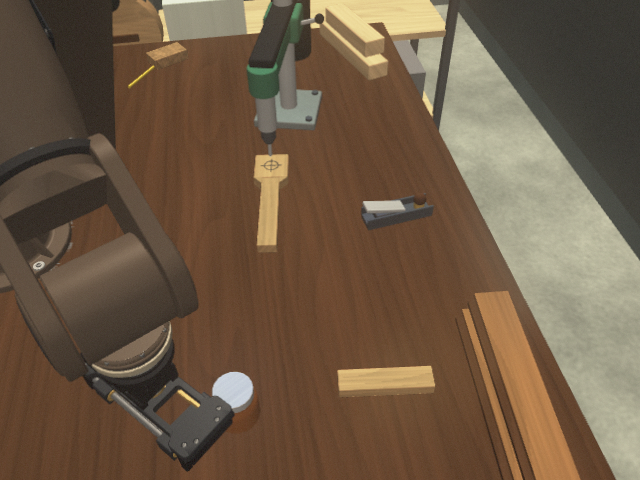

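```bash
python3 - <<'E'
from h import *
g0=cv2.imread('pics/side0.png');g3=cv2.imread('pics/side3.png')
for g in (g0,g3):
    s=cv2.cvtColor(g,cv2.COLOR_BGR2HSV)[:,:,1]
    print(s[148:161,264:277])
p=cv2.cvtColor(g3,cv2.COLOR_BGR2GRAY); print(p[155:175,260:283])
for tv in(155,155.5,156,156.4):
  print(tv,onz('side',(270.2,tv),45).round(1))
print('mark',onz('side',(270.86,164.86),22))
E
```

```text
[[134 133 129 121  50  33  36  70 128 137 129 125 130]
 [137 130 137 113  53  31  31  58 122 128 133 126 130]
 [138 138 134 135  55  33  35  58 113 126 133 134 131]
 [126 138 125 141  63  31  31  57 108 131 135 130 134]
 [122 128 131 138  66  29  31  56 100 129 129 136 131]
 [130 137 131 130  74  35  33  45  99 131 128 135 135]
 [133 134 135 139  84  39  31  39  93 127 128 134 135]
 [134 133 134 139 111  53  36  67 113 128 129 133 124]
 [133 134 131 133 133  87  51  76 129 131 134 133 133]
 [126 135 125 126 134 113 101 105 142 141 134 134 138]
 [133 128 134 138 130 129 135 132 130 126 135 140 129]
 [137 137 128 138 139 142 130 129 136 140 132 130 133]
 [135 130 129 133 133 128 139 139 132 133 136 134 130]]
[[129 140 129 110  53  32  35  69 115 128 118 135 129]
 [129 128 133 120  54  36  35  58 112 128 134 130 133]
 [134 129 124 126  58  35  31  60 114 126 134 128 137]
 [123 127 130 131  61  32  30  61 108 139 126 126 125]
 [130 135 135 136  61  34  32  51 107 130 129 139 129]
 [135 139 129 135  69  44  35  47  96 131 139 134 125]
 [133 130 128 129  95  40  34  39 100 126 125 123 123]
[... 1718 characters left out ...]
8 151 146 146 122 110 136 135 152 168 176 184
  183 186 183 184 185]
 [181 183 183 183 187 189 183 182 180 181 144 149 173 170 174 179 180 183
  183 181 183 185 185]
 [184 187 183 186 186 191 189 189 188 192 150 161 184 177 177 179 182 185
  183 182 184 186 187]
 [185 183 181 186 189 192 185 185 190 195 186 180 183 176 175 178 182 183
  184 183 182 184 185]
 [183 182 185 188 189 192 188 189 191 193 193 187 182 176 174 180 182 185
  184 184 185 186 185]
 [184 185 183 185 190 189 189 189 189 192 194 188 181 176 178 180 182 184
  183 183 184 188 186]]
155 [541.4 136.5  45. ]
155.5 [541.2 134.7  45. ]
156 [541.1 133.   45. ]
156.4 [540.9 131.6  45. ]
mark [540.55794485 131.04021984  22.        ]
```

The cross and bit look aligned in the side view. The tip's exact end is ambiguous by about 2 mm there, so I'll check it close up with the wrist camera from the open side.

step_arm:
  rows:
    - [0,54,-30,-0.135,0,0]
    - [0,57,-22,-0.135,0,0]
    - [0,60,-14,-0.135,0,0]
    - [0,60,-6,-0.135,0,0]
    - [0,60,2,-0.13,0,0.1]

```text
t: 9.75
eef_pos: [453.8, -230.3, 179.3]
tcp_rot: [1.442, 1.473, 1.32]
ft_force: [0.3, -0.8, 0.4]
opening: 0.84
```

```bash
cat > goal2.py <<'E'
from h import *
import sys
x,y,z,a,t=map(float,sys.argv[1:])
G=np.array([[0,np.sin(a),np.cos(a)],[0,np.cos(a),-np.sin(a)],[-1,0,0]])@R.from_rotvec([0,0,t]).as_matrix()
T=tcpT();print(env.state()['t'],T[:3,3].round(1),(T[:3,:3].T@(np.array([x,y,z])-T[:3,3])).round(1),R.from_matrix(T[:3,:3].T@G).as_rotvec().round(4))
E
python3 goal2.py 517 -42 95 .136 .6
```

```text
9.75 [ 453.8 -230.3  179.3] [103.4 185.4  38.5] [0.0164 0.0076 0.5025]
```

step_arm:
  rows:
    - [20,48,13,0.016,0.007,0.16]
    - [27,43,13,0,0,0.16]
    - [33,38,12,0,0,0.16]
    - [0,0,0,0,0,0]

```text
t: 10.25
eef_pos: [512.7, -77.5, 137.5]
tcp_rot: [1.56, 0.977, 1.437]
ft_force: [-0.4, -0.2, 0.5]
opening: 0.838
```

```bash
python3 goal2.py 517 -42 95 .136 .6; python3 - <<'E'
from h import *
T=tcpT(); np.save('Tw.npy',T)
cv2.imwrite('pics/w3.png',env.read_camera('wrist')[:,:,::-1])
print(proj('wrist',(541,132,45),T),proj('wrist',(541,131,22),T))
E
```

```text
10.25 [512.7 -77.5 137.5] [55.2  5.9 -0.4] [ 0.0124 -0.0011  0.0065]
[320.62524909  84.27154741] [320.37662062 103.46131895]
```

View pics/w3.png

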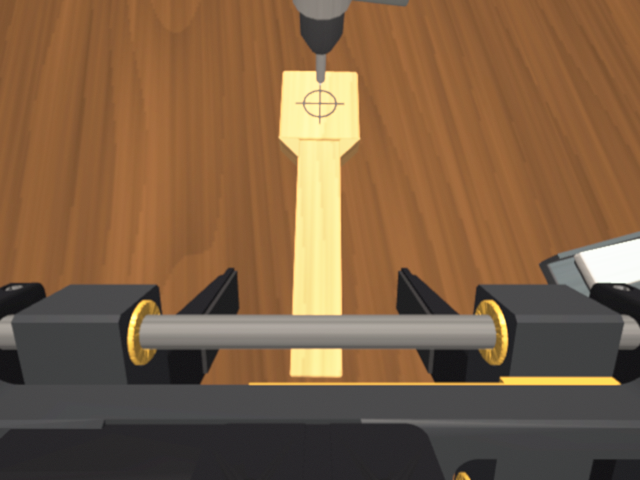

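```bash
python3 - <<'E'
from h import *
crop('pics/w3.png',280,40,80,80,7,'pics/w3c.png')
E
```

```text
(no output)
```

View pics/w3c.png

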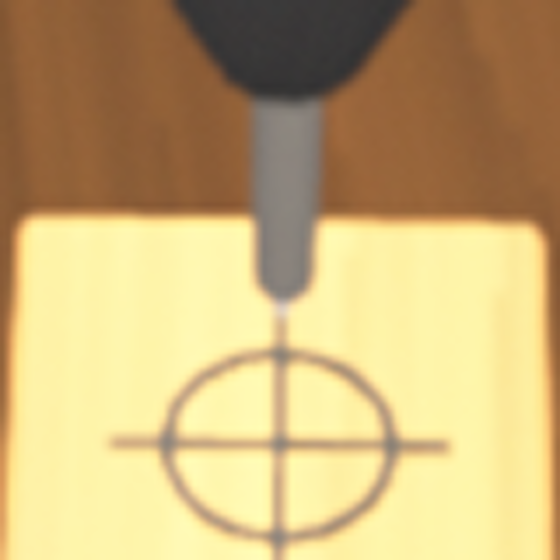

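step_arm:
  rows:
    - [27,3,0,0.012,0,0.05]
    - [28,0,0,0,0,0.05]
    - [0,0,0,0,0,0]

```text
t: 10.68
eef_pos: [517.5, -45.5, 97.1]
tcp_rot: [1.562, 0.886, 1.431]
ft_force: [0.2, -1.0, -0.3]
opening: 0.839
```

```bash
python3 - <<'E'
from h import *
T=tcpT(); np.save('Tw2.npy',T);print(env.state()['t'],T[:3,3])
cv2.imwrite('pics/w4.png',env.read_camera('wrist')[:,:,::-1])
print(proj('wrist',(541,132,45),T),proj('wrist',(541,131,22),T))
crop('pics/w4.png',280,20,80,80,7,'pics/w4c.png')
E
```

```text
10.675 [517.52969677 -45.52180525  97.12527531]
[318.55517458  99.54967485] [318.45923927 121.85431275]
```

View pics/w4c.png

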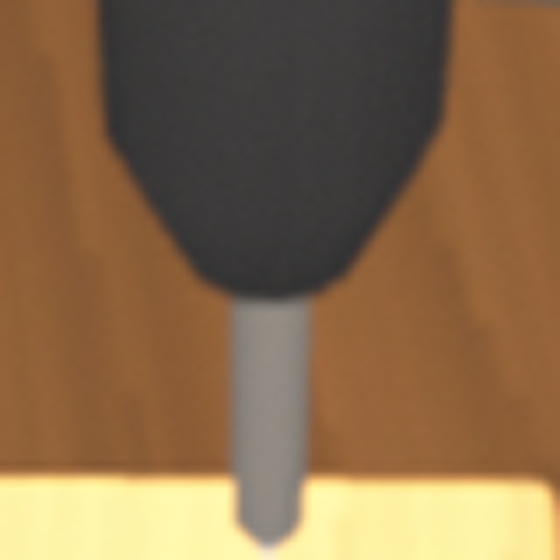

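```bash
python3 - <<'E'
from h import *
crop('pics/w4.png',290,85,56,56,10,'pics/w4d.png')
crop('pics/w3.png',290,65,56,56,10,'pics/w3d.png')
E
```

```text
(no output)
```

View pics/w4d.png

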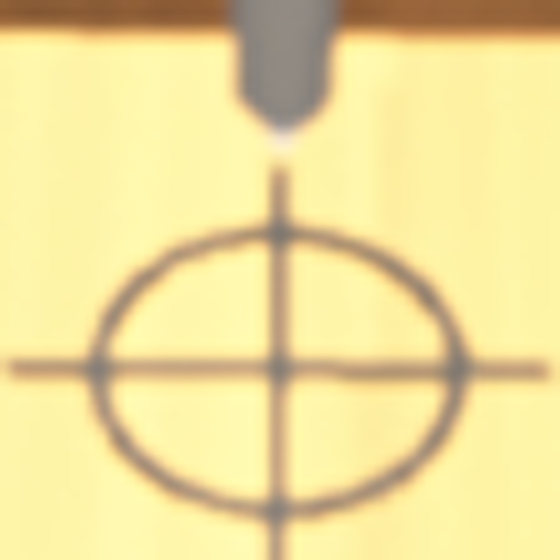

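View pics/w3d.png

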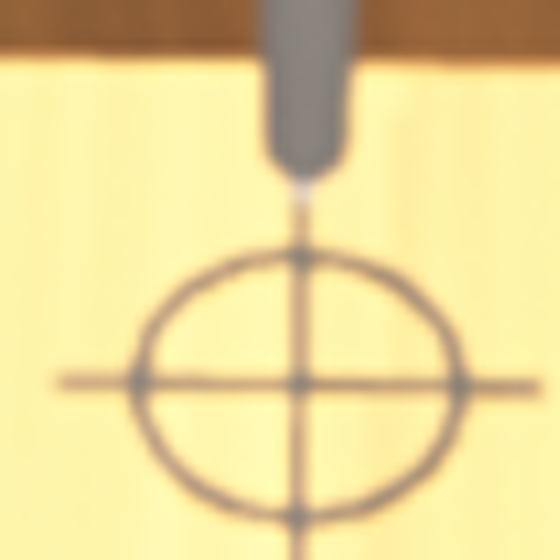

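```bash
python3 - <<'E'
from h import *
for f,t,m in(('Tw.npy',(319.85,84.85),(319.65,102.95)),('Tw2.npy',(317.65,99.35),(317.45,121.45))):
    T=np.load(f); a=onz('wrist',t,45,T);b=onz('wrist',m,22,T);print(a.round(1),b.round(1),(a-b)[:2].round(2))
a=onz('side',(270.2,156.8),45);b=onz('side',(270.86,164.86),22);print(a,b,a-b)
E
```

```text
[540.2 131.4  45. ] [540.4 131.6  22. ] [-0.15 -0.22]
[540.3 132.3  45. ] [540.2 131.5  22. ] [0.11 0.75]
[540.79241599 130.22933873  45.        ] [540.55794485 131.04021984  22.        ] [ 0.23447114 -0.81088111 23.        ]
```

Three measurements put the cross within 0.9 mm of the point under the tip. I'll back the arm off and hand in.

step_arm:
  rows:
    - [-50,0,0,0,0,0]
    - [-50,0,0,0,0,0]
    - [-30,0,0,0,0,0]
    - [0,0,0,0,0,0]
    - [0,0,0,0,0,0]

```text
t: 11.35
eef_pos: [505.0, -132.7, 207.7]
tcp_rot: [1.552, 0.903, 1.422]
ft_force: [0.5, 0.9, 0.1]
opening: 0.841
```

```bash
python3 - <<'E'
from h import *
s=env.state();print(s['t'],s['eef_pos'],s['ft_force'],abs(s['qvel']).max())
cv2.imwrite('pics/top5.png',env.read_camera('top')[:,:,::-1])
crop('pics/top5.png',130,250,80,60,8,'pics/top5c.png')
a=cv2.imread('pics/top0.png').astype(int);b=cv2.imread('pics/top5.png').astype(int)
print('offcut/jar/plane diff',abs(a-b)[165:260,450:495].max(),abs(a-b)[315:365,465:520].max(),abs(a-b)[115:200,255:295].max())
print(env.job_done())
E
```

```text
11.35 [ 504.95641444 -132.66644392  207.69376994] [0.4554886  0.85805147 0.09485265] 0.020550550676528036
offcut/jar/plane diff 17 170 11
the job is handed in; nothing more can be done
None
```

View pics/top5c.png

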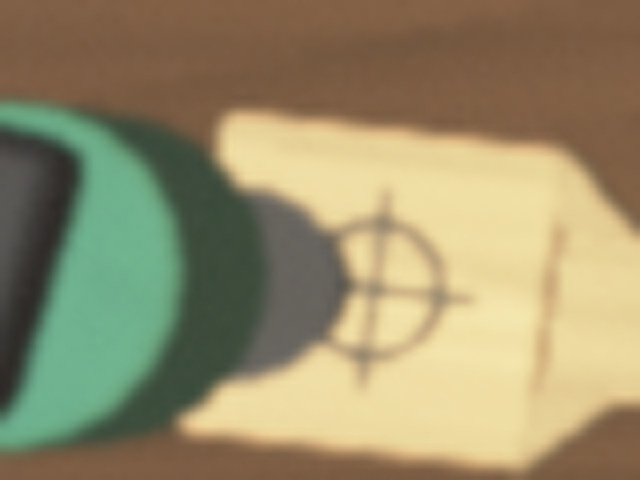

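```bash
python3 - <<'E'
from h import *
a=cv2.imread('pics/top0.png')[300:380,440:540];b=cv2.imread('pics/top5.png')[300:380,440:540]
cv2.imwrite('pics/jar.png',cv2.resize(np.hstack([a,b]),None,fx=4,fy=4))
E
```

```text
(no output)
```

View pics/jar.png

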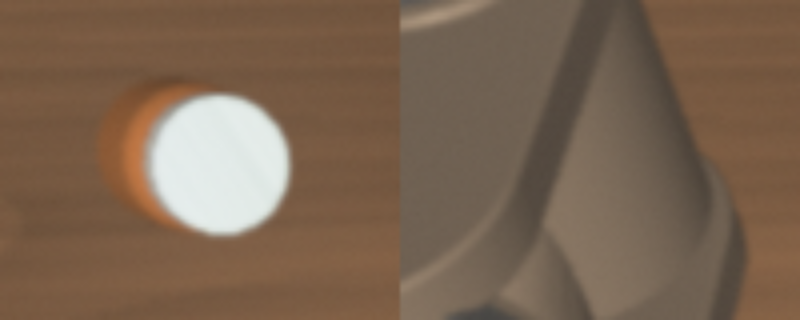

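The neck blank's cross now lies under the drill tip to within about 1 mm, lying flat and released, and the job was handed in at about 11.4 s. I gripped the shaft by its sides, slid it about 142 mm flat along the bench at constant height, opened the fingers and backed off. No reading showed more than about 2 N at the wrist.

**Tip against cross:**

| View | Tip minus cross, x (mm) | Tip minus cross, y (mm) |
|---|---|---|
| Wrist, first picture | -0.15 | -0.2 |
| Wrist, closer picture | 0.1 | 0.75 |
| Side | 0.2 | -0.8 |

The views disagree by about 1.5 mm in y, which is within the 2 mm calibration. The close wrist picture showed the bit has a pointed end, so I measured to its point. The top view could not check the tip because the spindle hides it.

**Bystanders:** the offcut bar and the block plane look unchanged in the top view. My before-and-after comparison flagged the jar, but only because the arm hid it in the last picture. The side view at 9 s, with the hand already raised beside it, showed it where it started. After that the hand only moved away from it.

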